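# Set the turntable brake through its adjuster slot

### The job

Take the adjusting tool out of its rest block, put its blade through the slot in the brake housing and push the star wheel inside towards the drum, tooth by tooth, until you feel the brake shoe bear firmly on the drum; do not overtighten it or force the tool. Then put the tool back upright in its rest block, and leave the cup, tape, cap and spanner where they are.

Things in the scene. Friction and masses are not known exactly. Their poses are not given: they have to be found in the camera images.
- slot (a point): centre of the access slot in the upper face of the cover of the grey brake housing (86 x 60 mm, 74 mm high, fixed). x = along the slot towards the drum, y = across it, z up. Slot 38 mm (x) by 10 mm (y), cover 4 mm thick. Screw heads stand 3 mm above the cover, 36 mm fore and aft and 23 mm beside this point. The star wheel under the slot is to be pushed towards +x
- wheel (a point): centre of the star wheel hidden under the slot, 40 mm below the slot's centre; axle along y (axes as the slot). Tip radius 30 mm (tips pass 10 mm under the cover's upper face), root radius 20 mm; 10 teeth, 4 mm thick, 12 mm wide, tips round and 19 mm apart. Its angle is not told, so a blade may land on a tip. It stays where it is left
- slot_start (a point): point on the cover's upper face 12 mm before the slot's centre (x = -12 mm): where a stroke begins. With the blade's end 18 mm below the cover's face, pushing from here to 10 mm past the slot's centre turns the wheel by at most about one tooth; then draw back 3 mm, lift clear of the teeth and go in here again. On a tip, try 4 mm further on
- drum (a point): centre of the steel brake drum at the height of the shoe, 128 mm along x from the slot; drum 90 mm across, 70 mm high with its rubber platter. Force on the blade when pushing a tooth: about 2 N while the shoe is free; once it bears on the drum it climbs by about 1.3 N per mm for some 5 mm, then the wheel is solid. Firm at 5 to 9 N; 14 N overtightens the brake
- shoe (a joint): travel (m) of the brake shoe, the dark curved pad with rubber lining between housing and drum, towards the drum; touches the drum at 0.0130, starts at 0.0025 to 0.0078; geared to the star wheel, 3.1 mm a tooth
- handle (a point): centre of the black handle of the adjusting tool (handle 20 mm in x by 22 mm in y by 50 mm high, upright; below it a steel blade 4 mm in x by 6 mm in y by 45 mm long with a rounded end). z along the tool, up; the thin way of the blade is x. Mass 0.1 kg.
- tip (a point): lower end of the tool's blade, 70 mm below the handle's centre; axes as the handle
- rest_mouth (a point): centre of the hole's mouth in the upper face of the fixed grey rest block (70 x 60 mm, 55 mm high). The hole goes through, 11 mm (x) by 13 mm (y), with a 2 mm chamfer; the tool stands in it with the underside of its handle on the block, so that the handle's centre is 25 mm above this point. The filling machine, whose nozzle juts out over an open bottle, stands to its right: come in from the robot's side
- cup: grey beaker, 67 mm across, 78 mm high, origin at the centre of its underside; a bystander
- tape: roll of masking tape, 100 mm across, 25 mm high, origin at the centre of its underside; a bystander
- cap: cap, 58 mm across, 33 mm high, origin at the centre of its underside; a bystander
- spanner: spanner, 169 mm long, 9 mm thick, lying flat, origin at the centre of its underside; a bystander
There are look-alikes about, which are no part of the job. What is shaped like the part that bears rest_mouth but green is not meant.

How it is judged:
By the outcome, as a careful person would: the job done as asked, in the order asked, and still so for the second after the job is handed in, with the robot touching nothing.
It also fails if it takes over 72 s, if anything falls off the work surface, if the arm or the gripper's body presses on something with over 40 N, if the wrist force passes 120 N, or if a joint passes its speed limit or range.

### The arm

A 7-joint arm with a two-finger parallel gripper is mounted at the origin on a cart in front of the work surface, level with it; the furniture and walls round the work are solid. World frame = base frame: x ahead of the robot, y to its left, z up, the work surface at z = 0. Lengths are in m, angles in rad, forces in N, time in s.
With the tool pointing down it reaches from about 0.425 to 0.925 m from the base axis. Payload 6.8 kg.
Tool frame: the origin (TCP) lies midway between the tips of the shut fingers; the grasp point (between the pads) lies 19 mm behind it; z points along the fingers, x is the direction in which the jaws open and shut, and the axes are right-handed (so a half turn about z gives the same grasp; the last joint's range is limited). The gripper opens to 85 mm and grips with 20 to 120 N. Pads are 22 mm wide; open, the fingers measure 114 mm over their backs; the gripper's body (76 mm by 85 mm) begins 54 mm behind the grasp point. The pads swing forward as they close: fully open they stand 13 mm farther back than shut.
Start: joints at [-1.416, 0.477, 0.022, 1.555, -0.011, 1.109, -0.083], TCP at [0.175, 0.652, 0.231] pointing down, gripper open.
Joint ranges: [-2.96, 2.96], [-0.34, 2.1], [-1.41, 1.46], [0.24, 2.44], [-1.37, 4.51], [0.17, 1.92], [-2.96, 2.96]. Speed limits (rad/s): [2.39, 2.39, 3.14, 3.14, 3.14, 3.14, 3.14].

### API

Orientations are given as a rotation vector (axis times angle).
In Python, from bench import r gives the robot as it stands. The module is installed in compiled form; this text tells all that it offers.
- The arm moves only by the shell command python3 -m pendant 'ROWS' [OPENING] [FORCE]. ROWS is text: rows parted by semicolons, each of 4 numbers parted by spaces: the shift along the tool's x, y, z in cm, then the turn about the tool's z in degrees. A call has 1 to 8 rows; each row shifts and turns the pose as measured when the row begins, along the tool's axes as they then stand; what a row does not reach is not made up. A row lasts 1/12 s, in which the tool goes at most 41.7 mm and 7.16 degrees, less where a joint would pass 70% of its speed; a pose out of reach is approached as far as the arm can. A call with a gripper value outside its range is refused whole. OPENING is the closure in counts, from 0 (fully open) to 255 (shut), set as the call begins (- or left out, the last holds). The fingers move at their own pace and stop on an object; FORCE is the grip in N (left out, the last holds). Time passes only in rows, so rows that do not move let the fingers close. It gives the time, the measured TCP pose, the force and the opening at its end, in the units of the state.
- r.get_obs(): the state, without advancing time (a new reading comes with each control period).
- r.grab_frame(name): name is "scene" or "top" or "wrist"; returns a dict with "color" (400x640x3 uint8, red, green, blue), "fx", "fy", "cx", "cy" (pixels), "dist_coeffs" ([k1, k2, p1, p2, k3] as OpenCV has them; the pictures are not rectified), "R" (3x3) and "t" (3): a world point X has camera coordinates R X + t; the wrist camera has in their place "hand_eye" (4x4, takes a point from camera to tool coordinates, whose origin is the TCP and whose axes are the tool frame's). Camera axes: x right, y down, z forward; pixel columns grow to the right and rows downward; lengths in m; the calibration is good to about 2 mm. A picture is of the moment at which its call begins: read the wrist's pose just before it. There is no depth.
- r.hand_in(): hands the job in, once; it reports no verdict.
The state is a dict: "clock": time; "joints": joint angles; "qvel": joint speeds; "tau": joint torques, N m; "tcp_pos": TCP position; "orientation": TCP orientation; "contact_force": force on the tool from outside, world axes, zero at the start; "moment": the same for the moment, N m; "grip_width": finger opening in m.
Only numpy, scipy, OpenCV 4.12 (cv2) and the standard library are available. Lean on these libraries where they do the work, as an engineer would, in place of code of your own. Each camera call takes 0.05 s, during which the arm holds its last target.

## Working session

There is one attempt and no reset: what is moved stays moved. The work goes in short steps, Python scripts to look and compute and a shell command to move; the robot and the scene stay as the last step left them, time stands still between calls to the robot, and variables do not carry over. Pictures are saved under pics/ and viewed, and the job is handed in when it is done.

```bash
mkdir -p pics
cat > h.py <<'E'
import numpy as np, cv2
from bench import r
from scipy.spatial.transform import Rotation as Rn
def grab(name,fn=None):
    o=r.get_obs(); f=r.grab_frame(name)
    if fn: cv2.imwrite('pics/'+fn,f['color'][:,:,::-1])
    K=np.array([[f['fx'],0,f['cx']],[0,f['fy'],f['cy']],[0,0,1]]);d=np.array(f['dist_coeffs'],float)
    if 'R' in f: R,t=np.array(f['R']),np.array(f['t'])
    else:
        T=np.eye(4);T[:3,:3]=Rn.from_rotvec(o['orientation']).as_matrix();T[:3,3]=o['tcp_pos']
        M=np.linalg.inv(T@np.array(f['hand_eye']));R,t=M[:3,:3],M[:3,3]
    return dict(img=f['color'],K=K,d=d,R=R,t=t,o=o)
def save(c,fn): np.savez(''+fn,**{k:c[k] for k in('img','K','d','R','t')})
def load(fn): return dict(np.load(''+fn))
def ray(c,uv):
    p=cv2.undistortPoints(np.array([[uv]],float),c['K'],c['d'])[0,0]
    return -c['R'].T@c['t'], c['R'].T@np.array([p[0],p[1],1])
def onz(c,uv,z):
    o,v=ray(c,uv); return o+v*(z-o[2])/v[2]
def tri(l):
    A=np.zeros((3,3));b=np.zeros(3)
    for c,uv in l:
        o,v=ray(c,uv);v/=np.linalg.norm(v);P=np.eye(3)-np.outer(v,v);A+=P;b+=P@o
    X=np.linalg.solve(A,b);return X
def proj(c,X):
    return cv2.projectPoints(np.array(X,float).reshape(-1,3),cv2.Rodrigues(c['R'])[0],c['t'],c['K'],c['d'])[0][:,0]
E
python3 - <<'E'
from h import *
for n in('scene','top','wrist'):
    c=grab(n,n+'0.png');save(c,n+'0.npz');print(n,-c['R'].T@c['t'])
o=r.get_obs();print(o)
E
```

```text
scene [ 0.02324887 -0.43221364  0.56311104]
top [0.35533646 0.08345793 1.35303674]
wrist [0.11187504 0.66757634 0.37314272]
{'clock': 0.15, 'joints': array([-1.41612691,  0.47759925,  0.02236896,  1.55618361, -0.01150261,
        1.1092775 , -0.08313309]), 'qvel': array([ 5.88957992e-04, -3.62384883e-03, -2.39501418e-03, -5.00341530e-03,
       -5.24155413e-06, -6.89492035e-04, -2.14636502e-04]), 'tau': array([ 3.21993713e-03, -5.96921325e+01,  1.61031067e+00, -2.81489074e+01,
        1.26658101e-02,  6.54913980e-03, -8.96989150e-07]), 'tcp_pos': array([0.17523969, 0.65141053, 0.23057404]), 'orientation': array([ 2.49264635e+00,  1.91068378e+00, -1.56877695e-03]), 'contact_force': array([-0.14929672, -0.34634015,  0.62246624]), 'moment': array([-0.01733106, -0.02924448, -0.02360639]), 'grip_width': 0.08576468739115778}
```

View pics/scene0.png

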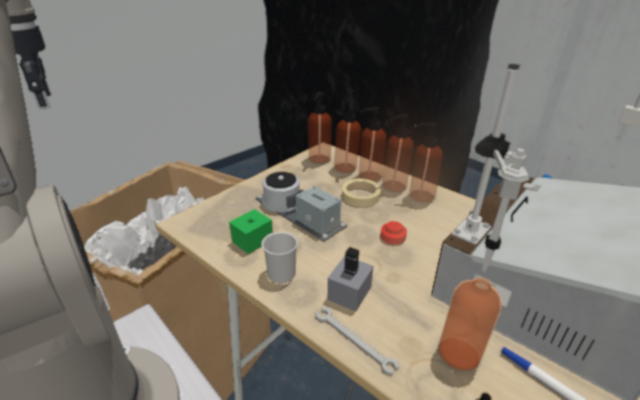

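View pics/top0.png

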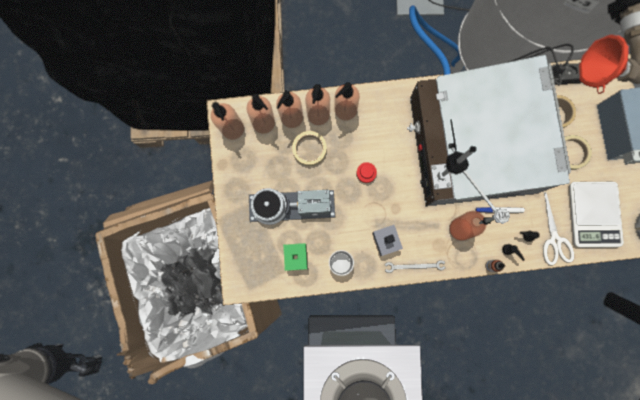

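View pics/wrist0.png

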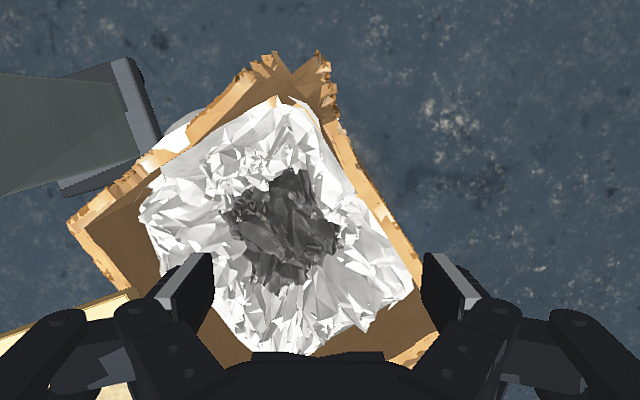

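Run:
```python
from h import *
c=load('top0.npz')
def crop(c,x0,y0,x1,y1,s,fn):
    cv2.imwrite('pics/'+fn,cv2.resize(c['img'][y0:y1,x0:x1,::-1],None,fx=s,fy=s,interpolation=cv2.INTER_CUBIC))
crop(c,240,170,420,290,4,'topz.png')
s=load('scene0.npz'); crop(s,220,160,420,310,4,'scz.png')
for n,uv,z in [('housing',(315,203),.074),('drum',(268,206),.07),('rest',(388,240),.055),('cup',(341,262),.078),('green',(295,257),.055)]:print(n,onz(c,uv,z))
```

```text
housing [0.53691149 0.12531785 0.074     ]
drum [0.53038132 0.25321739 0.07      ]
rest [ 0.43636419 -0.07192612  0.055     ]
cup [0.3777237  0.05687209 0.078     ]
green [0.39253817 0.18065622 0.055     ]
```

View pics/topz.png

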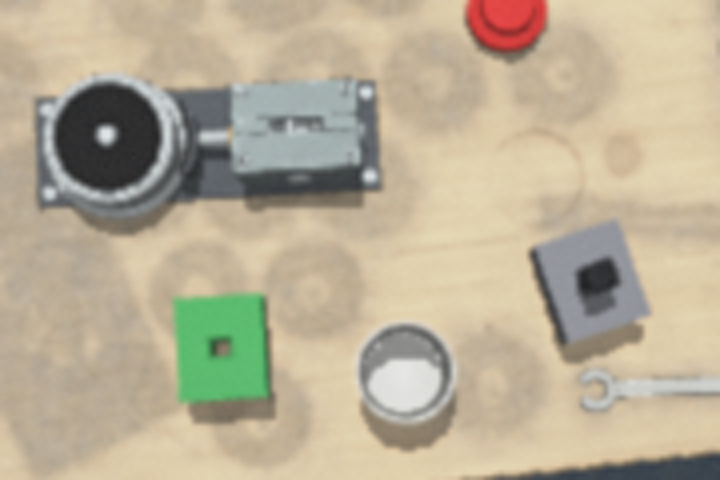

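View pics/scz.png

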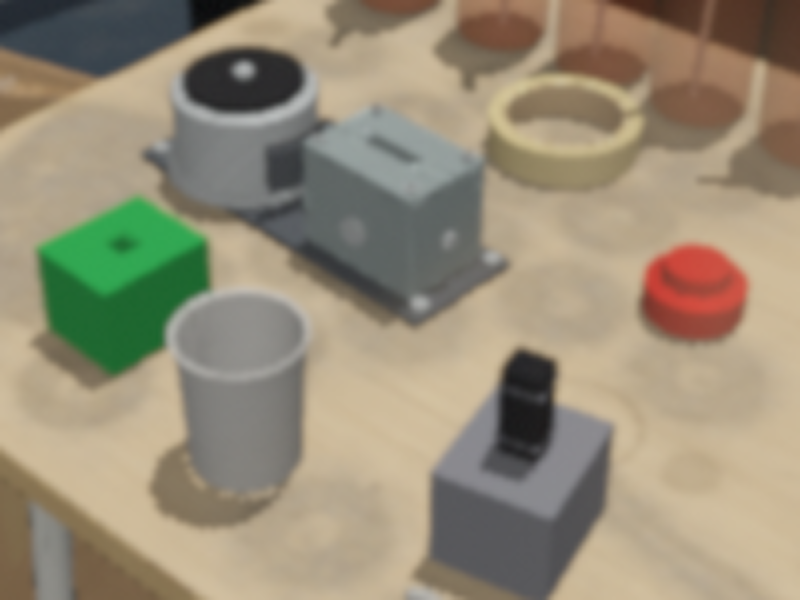

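```bash
cat >> h.py <<'E'
def go(P,yaw=None,o=None):
    o=o or r.get_obs();M=Rn.from_rotvec(o['orientation']).as_matrix()
    y=np.degrees(np.arctan2(M[1,0],M[0,0]))
    d=M.T@(np.array(P)-o['tcp_pos'])*100
    print('t %.2f tcp %s yaw %.2f tilt %s'%(o['clock'],np.round(o['tcp_pos'],4),y,np.round(M[:2,2],4)),'shift cm',np.round(d,2),'turn',None if yaw is None else round((y-yaw+180)%360-180,2),'F',np.round(o['contact_force'],2),'w',round(o['grip_width'],4),'q',np.round(o['joints'],2))
E
python3 -m pendant '-2.4 3.2 0 0;-2.4 3.2 0 0;-2.4 3.2 0 0;-2.4 3.2 0 0;-2.4 3.2 0 0;-2.4 3.2 0 0;-2.4 3.2 0 0;-2.4 3.2 0 0' 0 40
python3 -c "
from h import *
go([.436,-.072,.23],20)"
```

```text
clock: 0.82
tcp_pos: [0.3697, 0.3984, 0.2259]
orientation: [-2.47, -1.934, 0.01]
contact_force: [1.3, -0.3, 0.0]
grip_width: 0.0853
t 0.82 tcp [0.3697 0.3984 0.2259] yaw 76.13 tilt [-0.0073 -0.0007] shift cm [-44.08  17.71  -0.43] turn 56.13 F [ 1.33 -0.3   0.03] w 0.0853 q [-1.02  0.27  0.11  1.88 -0.04  1.    0.43]
```

```bash
python3 -m pendant '-3.7 1.5 0 7;-3.5 1.9 0 7;-3.2 2.3 0 7;-2.9 2.7 0 7;-2.6 3 0 7;-2.2 3.3 0 7;-1.8 3.6 0 7;-1.3 3.8 0 7'
python3 -c "
from h import *
go([.436,-.072,.23],20)"
```

```text
clock: 1.48
tcp_pos: [0.4127, 0.0682, 0.225]
orientation: [-3.097, -0.511, 0.007]
contact_force: [1.1, 0.5, 1.1]
grip_width: 0.0855
t 1.48 tcp [0.4127 0.0682 0.225 ] yaw 18.73 tilt [-0.0051  0.0017] shift cm [-2.3  14.02 -0.53] turn -1.27 F [1.13 0.55 1.06] w 0.0855 q [-0.73  0.04  0.44  2.16 -0.03  0.95  0.05]
```

```bash
python3 -m pendant '-0.6 3.5 0 0;-0.6 3.5 0 0;-0.6 3.5 0 0;0 0 0 0;0 0 0 0;0 0 0 0'
python3 - <<'E'
from h import *
go([.436,-.072,.23],20)
c=grab('wrist','w1.png');save(c,'w1.npz');s=grab('scene','s1.png')
E
```

```text
clock: 1.98
tcp_pos: [0.4271, -0.052, 0.2254]
orientation: [-3.103, -0.475, 0.004]
contact_force: [0.0, 0.5, -0.2]
grip_width: 0.0855
t 1.98 tcp [ 0.4271 -0.052   0.2254] yaw 17.39 tilt [-0.0031  0.002 ] shift cm [ 0.25  2.18 -0.47] turn -2.61 F [ 0.03  0.54 -0.21] w 0.0855 q [-0.56  0.06  0.57  2.14 -0.04  0.95  0.34]
```

View pics/w1.png

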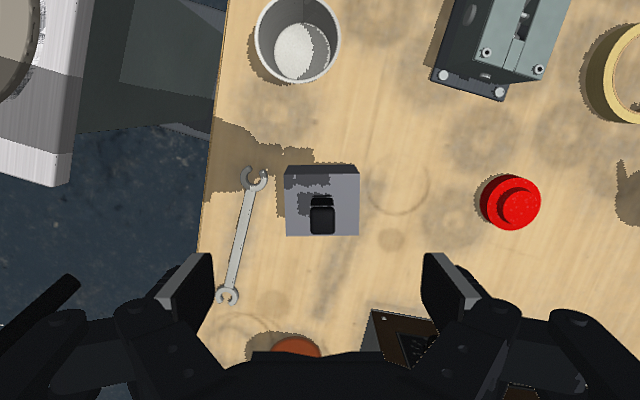

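Run:
```python
from h import *
c=load('w1.npz')
cv2.imwrite('pics/w1z.png',cv2.resize(c['img'][140:260,260:390,::-1],None,fx=5,fy=5,interpolation=cv2.INTER_CUBIC))
```

```text
(no output)
```

View pics/w1z.png

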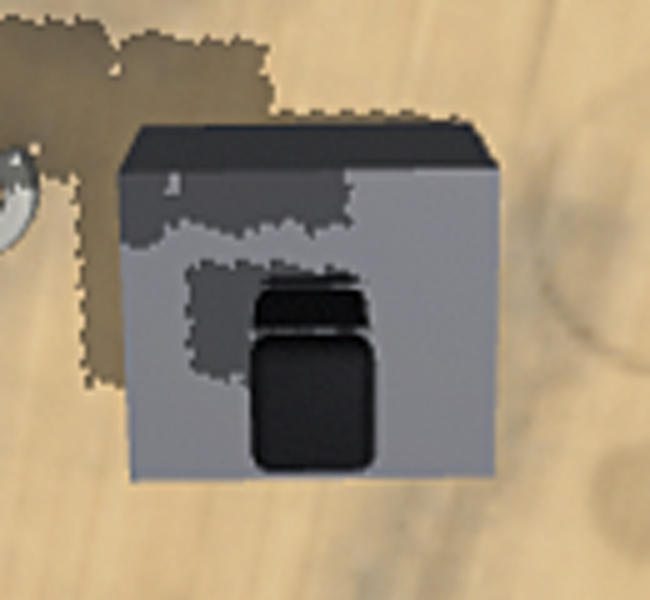

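Run:
```python
from h import *
c=load('w1.npz')
px=lambda u,v:(260+(u+.5)/5-.5,140+(v+.5)/5-.5)
P=[onz(c,px(*p),.055) for p in [(120,172),(498,168),(496,476),(132,481)]]
print(np.round(P,4),'ctr',np.mean(P,0))
for i in range(4):
    d=P[(i+1)%4]-P[i];print(np.linalg.norm(d),np.degrees(np.arctan2(d[1],d[0])))
Q=[onz(c,px(*p),.105) for p in [(250,335),(374,335),(375,470),(253,470)]]
print(np.round(Q,4),'handle',np.mean(Q,0))
for i in range(4):
    d=Q[(i+1)%4]-Q[i];print(np.linalg.norm(d),np.degrees(np.arctan2(d[1],d[0])))
```

```text
[[ 0.396  -0.0564  0.055 ]
 [ 0.4617 -0.035   0.055 ]
 [ 0.481  -0.0916  0.055 ]
 [ 0.4148 -0.1135  0.055 ]] ctr [ 0.43838532 -0.07411167  0.055     ]
0.06905712185971041 18.0385755094054
0.05986362779346523 -71.17063675210403
0.06976879151963772 -161.73337116158308
0.060135734958733145 108.1482261373507
[[ 0.4247 -0.0647  0.105 ]
 [ 0.4433 -0.0589  0.105 ]
 [ 0.4505 -0.0803  0.105 ]
 [ 0.4318 -0.0862  0.105 ]] handle [ 0.43755384 -0.07252808  0.105     ]
0.019511499390020646 17.42643936138316
0.022592358022817047 -71.44879131351796
0.019614930687085506 -162.57183244319145
0.02259115596426783 108.28890601613581
```

```bash
python3 -m pendant '0.4 2.2 0 -0.8;0.1 0 2 0;0 0 0 0'
python3 -c "
from h import *
go([.438,-.0732,.064],18.2)"
```

```text
clock: 2.33
tcp_pos: [0.4395, -0.0657, 0.205]
orientation: [-3.094, -0.516, 0.002]
contact_force: [-1.5, 1.7, -0.6]
grip_width: 0.0854
t 2.33 tcp [ 0.4395 -0.0657  0.205 ] yaw 18.93 tilt [-0.0021  0.0041] shift cm [-0.38  0.72 14.1 ] turn 0.73 F [-1.48  1.74 -0.65] w 0.0854 q [-0.52  0.13  0.59  2.14 -0.1   0.9   0.45]
```

```bash
python3 -m pendant '-0.4 0.8 0 0.8;0 0 3 0;0 0 3 0;0 0 2 0;0 0 0 0'
python3 -c "
from h import *
go([.438,-.0732,.064],18.2)"
```

```text
clock: 2.75
tcp_pos: [0.4412, -0.0714, 0.1262]
orientation: [-3.096, -0.503, -0.007]
contact_force: [-1.1, 0.5, 0.8]
grip_width: 0.0854
t 2.75 tcp [ 0.4412 -0.0714  0.1262] yaw 18.46 tilt [0.0036 0.0059] shift cm [-0.4   0.1   6.21] turn 0.26 F [-1.08  0.5   0.79] w 0.0854 q [-0.45  0.28  0.56  2.21 -0.23  0.7   0.59]
```

```bash
python3 -m pendant '-0.4 0.2 1.5 0.3;-0.2 0 2 0;-0.1 0 1.5 0;0 0 0.5 0;0 0 0 0'
python3 -c "
from h import *
go([.438,-.0732,.064],18.2)
grab('wrist','w2.png')"
```

```text
clock: 3.17
tcp_pos: [0.4387, -0.0733, 0.0747]
orientation: [-3.094, -0.499, -0.014]
contact_force: [-0.2, -0.2, -0.3]
grip_width: 0.0852
t 3.17 tcp [ 0.4387 -0.0733  0.0747] yaw 18.32 tilt [0.0077 0.0085] shift cm [-0.07 -0.03  1.07] turn 0.12 F [-0.23 -0.24 -0.3 ] w 0.0852 q [-0.38  0.37  0.49  2.25 -0.34  0.58  0.69]
```

View pics/w2.png

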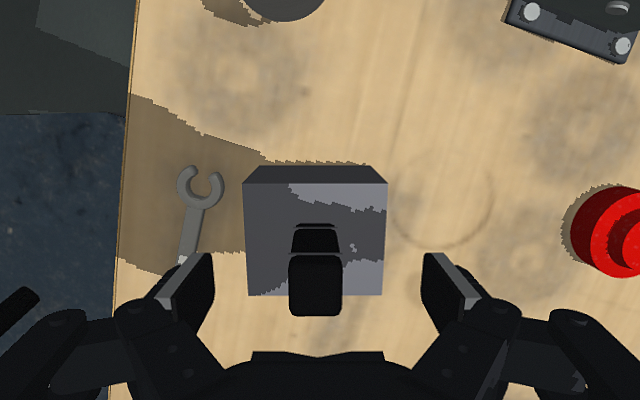

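```bash
python3 -m pendant '0 0 1 0;0 0 0.2 0;0 0 0 0'
python3 -c "
from h import *
go([.438,-.0732,.064],18.2)"
```

```text
clock: 3.47
tcp_pos: [0.4419, -0.0727, 0.0653]
orientation: [-3.094, -0.5, -0.024]
contact_force: [0.3, 0.1, 0.4]
grip_width: 0.0851
t 3.47 tcp [ 0.4419 -0.0727  0.0653] yaw 18.38 tilt [0.0141 0.0097] shift cm [-0.39 -0.07  0.13] turn 0.18 F [0.33 0.11 0.42] w 0.0851 q [-0.36  0.39  0.47  2.25 -0.36  0.55  0.71]
```

```bash
python3 -m pendant '-0.4 0 0 0;0 0 0 0'
python3 -c "
from h import *
go([.438,-.0732,.064],18.2)"
```

```text
clock: 3.63
tcp_pos: [0.4383, -0.074, 0.0658]
orientation: [-3.094, -0.501, -0.026]
contact_force: [-0.1, -0.6, -0.0]
grip_width: 0.0852
t 3.63 tcp [ 0.4383 -0.074   0.0658] yaw 18.38 tilt [0.015  0.0099] shift cm [-0.01 -0.08  0.18] turn 0.18 F [-0.09 -0.55 -0.02] w 0.0852 q [-0.36  0.39  0.47  2.26 -0.36  0.55  0.71]
```

```bash
python3 -m pendant '0 0 0.1 0;0 0 0 0;0 0 0 0;0 0 0 0;0 0 0 0;0 0 0 0;0 0 0 0;0 0 0 0' 255 60
python3 -c "
from h import *
go([.438,-.0732,.064],18.2)"
```

```text
clock: 4.3
tcp_pos: [0.4385, -0.0741, 0.0656]
orientation: [-3.094, -0.5, -0.027]
contact_force: [0.4, -0.7, 0.2]
grip_width: 0.0195
t 4.30 tcp [ 0.4385 -0.0741  0.0656] yaw 18.36 tilt [0.016  0.0104] shift cm [-0.02 -0.1   0.16] turn 0.16 F [ 0.4  -0.66  0.17] w 0.0195 q [-0.36  0.39  0.47  2.26 -0.36  0.55  0.71]
```

```bash
python3 -m pendant '0 0 -1 0;0 0 -2 0;0 0 -3 0;0 0 -3 0;0 0 -3 0;0 0 -3 0;0 0 -2 0;0 0 0 0'
python3 -c "
from h import *
go([.537,.125,.19],93)
grab('wrist','w3.png');grab('scene','s3.png')"
```

```text
clock: 4.97
tcp_pos: [0.4326, -0.0781, 0.2448]
orientation: [-3.097, -0.493, -0.015]
contact_force: [0.8, -0.7, -1.2]
grip_width: 0.0194
t 4.97 tcp [ 0.4326 -0.0781  0.2448] yaw 18.10 tilt [0.0085 0.0074] shift cm [ 16.18 -16.03   5.72] turn -74.9 F [ 0.79 -0.75 -1.2 ] w 0.0194 q [-0.55  0.05  0.63  2.11 -0.04  0.99  0.41]
```

View pics/w3.png

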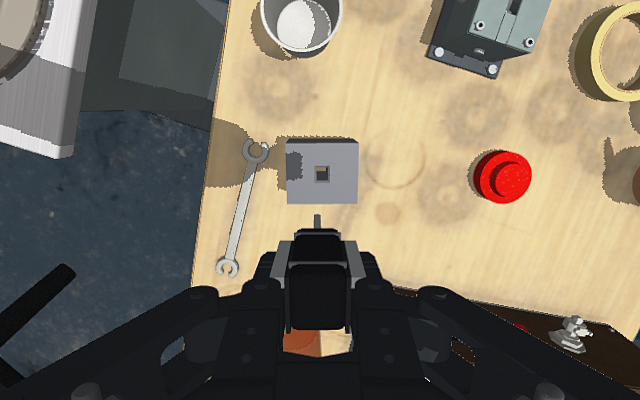

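View pics/s3.png

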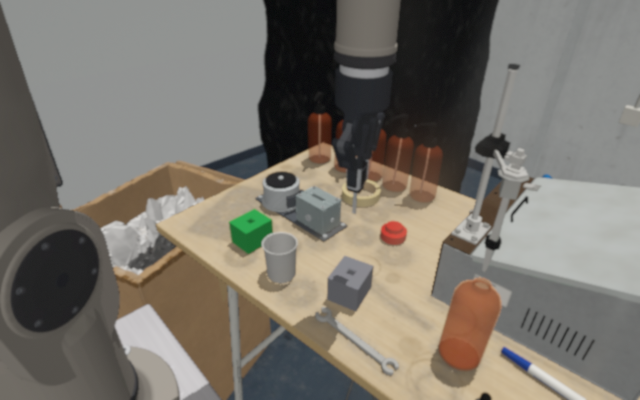

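```bash
cat >> h.py <<'E'
def tipxy(c,uv,dz=.0556):
    o,v=ray(c,uv);M=Rn.from_rotvec(c['o']['orientation']).as_matrix()
    o=M.T@(o-c['o']['tcp_pos']);v=M.T@v
    return o+v*(dz-o[2])/v[2]
E
python3 - <<'E'
from h import *
c=grab('wrist');
cv2.imwrite('pics/w3z.png',cv2.resize(c['img'][130:260,260:390,::-1],None,fx=4.5,fy=4.5,interpolation=cv2.INTER_CUBIC))
save(c,'w3.npz')
E
```

```text
(no output)
```

View pics/w3z.png

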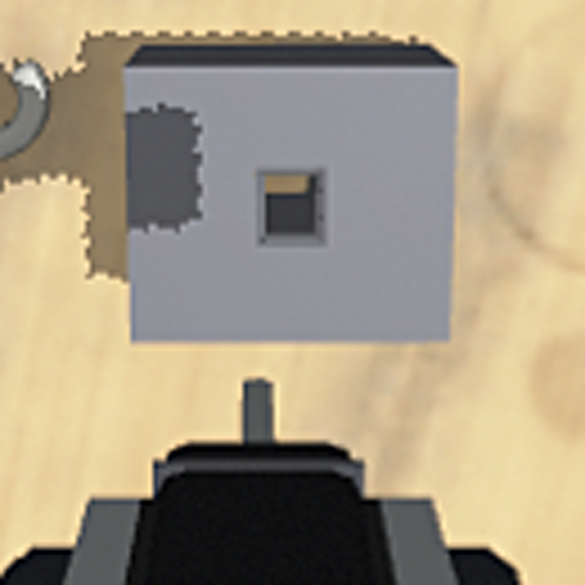

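Run:
```python
from h import *
c=grab('wrist')
px=lambda u,v:(260+(u+.5)/4.5-.5,130+(v+.5)/4.5-.5)
print('mouth',onz(c,px(291.5,207.5),.055))
P=[onz(c,px(*p),.055) for p in [(125,67),(457,67),(449,341),(132,341)]];print(np.mean(P,0))
print('tip tool',tipxy(c,px(258,381)))
go([.438,-.0732,.3],18.2)
```

```text
mouth [ 0.43696435 -0.07400189  0.055     ]
[ 0.43679915 -0.07393315  0.055     ]
tip tool [-5.29147435e-05 -2.31425803e-03  5.56000000e-02]
t 5.17 tcp [ 0.4296 -0.0775  0.2397] yaw 18.14 tilt [-0.0003  0.0061] shift cm [ 0.94 -0.18 -6.03] turn -0.06 F [-0.28 -0.76 -1.48] w 0.0195 q [-0.55  0.05  0.63  2.12 -0.05  0.98  0.42]
```

```bash
python3 -m pendant '1.7 -1.6 0 -7;1.9 -1.4 0 -7;2 -1.2 0 -7;2.1 -0.9 0 -7;2.2 -0.6 0 -7;2.3 -0.4 0 -7;2.3 -0.1 0 -7;2.3 0.2 0 -7'
python3 -c "
from h import *
go([.537,.125,.21],93)"
```

```text
clock: 5.83
tcp_pos: [0.5071, 0.0867, 0.2244]
orientation: [-2.479, -1.905, 0.038]
contact_force: [1.2, -0.5, -0.4]
grip_width: 0.019
t 5.83 tcp [0.5071 0.0867 0.2244] yaw 75.08 tilt [-0.0283 -0.0032] shift cm [4.49 1.94 1.34] turn -17.92 F [ 1.19 -0.52 -0.37] w 0.019 q [-0.63  0.24  0.41  1.94 -0.12  1.    1.14]
```

```bash
python3 -m pendant '2 1 0 -7;2 1 0 -7;0.6 0.2 0 -4;0 0 0 0;0 0 0 0;0 0 0 0;0 0 0 0'
python3 - <<'E'
from h import *
go([.537,.125,.21],93)
c=grab('wrist','w4.png');save(c,'w4.npz');go([.537,.125,.21],93)
cv2.imwrite('pics/w4z.png',cv2.resize(c['img'][100:250,200:400,::-1],None,fx=4,fy=4,interpolation=cv2.INTER_CUBIC))
np.savez('w4o.npz',tcp_pos=c['o']['tcp_pos'],orientation=c['o']['orientation'])
E
```

```text
clock: 6.42
tcp_pos: [0.532, 0.1322, 0.2089]
orientation: [-2.126, -2.273, 0.069]
contact_force: [0.0, -0.0, -1.7]
grip_width: 0.0188
t 6.42 tcp [0.532  0.1322 0.2089] yaw 93.82 tilt [-0.0511 -0.0125] shift cm [-0.75  0.44 -0.13] turn 0.82 F [ 0.02 -0.02 -1.65] w 0.0188 q [-0.62  0.33  0.33  1.86 -0.13  1.02  1.4 ]
t 6.47 tcp [0.532  0.132  0.2089] yaw 93.82 tilt [-0.0511 -0.0126] shift cm [-0.73  0.45 -0.12] turn 0.82 F [-0.14 -0.13 -1.15] w 0.0193 q [-0.62  0.33  0.33  1.86 -0.13  1.02  1.4 ]
```

View pics/w4z.png

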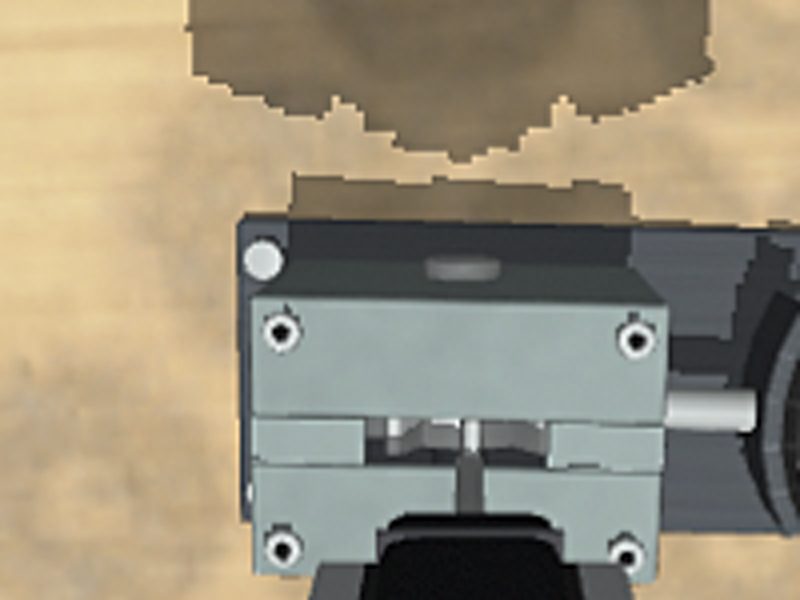

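Run:
```python
from h import *
c=load('w4.npz');c['o']=dict(np.load('w4o.npz'))
px=lambda u,v:(200+(u+.5)/4-.5,100+(v+.5)/4-.5)
for L in ([(252,296),(667,302),(657,583),(254,573)],[(364,417),(550,422),(549,468),(363,464)],[(281,332),(636,340),(627,556),(283,549)]):
    P=[onz(c,px(*p),.074) for p in L];print('ctr',np.mean(P,0))
    for i in range(4):
        d=P[(i+1)%4]-P[i];print(np.round(np.linalg.norm(d),4),np.degrees(np.arctan2(d[1],d[0])))
t=load('top0.npz');tp=lambda u,v:(240+(u+.5)/4-.5,170+(v+.5)/4-.5)
print('top slot',onz(t,tp(297,124),.074), 'drum',onz(t,tp(107,134),.078))
```

```text
ctr [0.54331672 0.12761122 0.074     ]
0.0844 93.07536785842758
0.0601 3.5413910823379244
0.0857 -87.46084513881732
0.0593 -177.6836722148554
ctr [0.54358637 0.12746501 0.074     ]
0.0385 92.38269885731623
0.0098 3.3210664124397637
0.0388 -87.28960294478573
0.0101 -178.29635892545775
ctr [0.54429039 0.12753423 0.074     ]
0.0726 92.61798461190301
0.0463 2.938561962460919
0.0728 -87.197975562322
0.0465 -177.3187943491186
top slot [0.54344185 0.12834224 0.074     ] drum [0.53717042 0.2566362  0.078     ]
```

```bash
cat >> h.py <<'E'
S=np.array([.5435,.1276,.074]);SY=92.6
sx=np.array([np.cos(np.radians(SY)),np.sin(np.radians(SY)),0]);sy=np.array([-sx[1],sx[0],0])
TIP=np.array([0,.0005,.0556])
def tip(a,b,h):
    """shift needed to put tip at a mm along slot, b mm across, h mm above cover"""
    o=r.get_obs();M=Rn.from_rotvec(o['orientation']).as_matrix();p=o['tcp_pos']+M@TIP
    e=p-S;y=np.degrees(np.arctan2(M[1,0],M[0,0]));F=o['contact_force']
    tg=S+sx*a/1e3+sy*b/1e3+np.array([0,0,h/1e3])
    print('t %.2f tip slot mm %s yawerr(turn) %.2f tilt(slot) %.4f %.4f'%(o['clock'],np.round([e@sx*1e3,e@sy*1e3,e[2]*1e3],2),y-SY,M[:,2]@sx,M[:,2]@sy),'shift cm',np.round(M.T@(tg-p)*100,2),'F slot',np.round([F@sx,F@sy,F[2]],2),'w %.4f'%o['grip_width'])
E
python3 -m pendant '-1.3 0.8 1 1.2;0 0 1 0;0 0 0 0;0 0 0 0'
python3 -c "
from h import *
tip(-12,0,10)"
```

```text
clock: 6.8
tcp_pos: [0.5399, 0.1155, 0.1875]
orientation: [-2.16, -2.242, 0.069]
contact_force: [0.7, 0.3, -0.6]
grip_width: 0.0196
t 6.80 tip slot mm [-12.51   6.52  57.93] yawerr(turn) -0.45 tilt(slot) -0.0105 0.0511 shift cm [0.11 0.9  4.75] F slot [ 0.27 -0.74 -0.56] w 0.0196
```

```bash
python3 -m pendant '0 0.5 1 0;0 0.4 1 0;0 0.1 1 0;0 0 1 0;0 0 0 0;0 0 0 0'
python3 -c "
from h import *
tip(-12,0,10)"
```

```text
clock: 7.3
tcp_pos: [0.5483, 0.1155, 0.1422]
orientation: [-2.16, -2.242, 0.07]
contact_force: [0.1, -0.1, -0.9]
grip_width: 0.0195
t 7.30 tip slot mm [-12.87  -1.89  12.69] yawerr(turn) -0.46 tilt(slot) -0.0104 0.0518 shift cm [ 0.09 -0.18  0.28] F slot [-0.1  -0.08 -0.92] w 0.0195
```

```bash
python3 -m pendant '0.1 -0.2 0.4 0;0 0 0 0;0 0 0 0'
python3 - <<'E'
from h import *
tip(-12,0,5)
c=grab('wrist')
cv2.imwrite('pics/w5z.png',cv2.resize(c['img'][130:280,220:420,::-1],None,fx=4,fy=4,interpolation=cv2.INTER_CUBIC))
E
```

```text
clock: 7.55
tcp_pos: [0.5457, 0.1167, 0.1378]
orientation: [-2.159, -2.242, 0.07]
contact_force: [0.1, 0.1, -0.7]
grip_width: 0.0193
t 7.55 tip slot mm [-11.55   0.75   8.27] yawerr(turn) -0.43 tilt(slot) -0.0105 0.0523 shift cm [-0.04  0.09  0.32] F slot [ 0.1  -0.11 -0.66] w 0.0193
```

View pics/w5z.png

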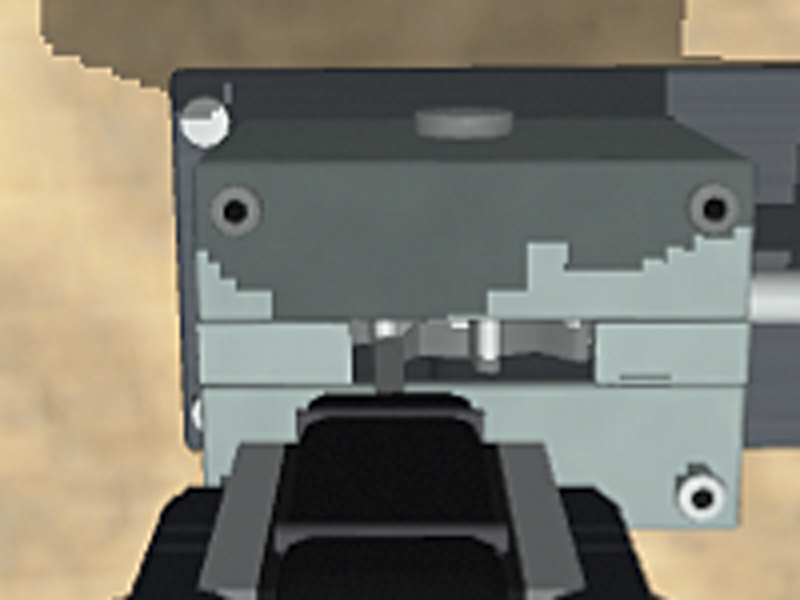

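```bash
python3 -c "
from h import *
c=grab('wrist')
px=lambda u,v:(220+(u+.5)/4-.5,130+(v+.5)/4-.5)
for uv,h in (((487,368),11),((487,325),10),((385,327),14)):
  P=onz(c,px(*uv),.074-h/1e3)-S;print(P@sx*1e3,P@sy*1e3)
"
python3 -m pendant '0.3 0.1 0.5 0;0 0 0.5 0;0 0 0 0;0 0 0 0'
python3 -c "
from h import *
tip(-8,0,-18)"
```

```text
2.83751274232822 -5.599955100128896
2.7244849223884473 1.9269993344323042
-13.91837646786818 0.6672617556416749
clock: 7.98
tcp_pos: [0.5468, 0.1204, 0.1278]
orientation: [-2.159, -2.243, 0.067]
contact_force: [0.5, -0.4, -0.6]
grip_width: 0.0192
t 7.98 tip slot mm [-7.84 -0.64 -1.76] yawerr(turn) -0.42 tilt(slot) -0.0095 0.0501 shift cm [0.   0.02 1.63] F slot [-0.45 -0.47 -0.6 ] w 0.0192
```

```bash
python3 -m pendant '0 0 0.5 0;0 0 0.5 0;0 0 0 0'
python3 -c "
from h import *
tip(-8,0,-18)"
python3 -m pendant '0 0 0.4 0;0 0 0.2 0;0 0 0 0'
python3 -c "
from h import *
tip(-8,0,-18)"
```

```text
clock: 8.23
tcp_pos: [0.5463, 0.1203, 0.1169]
orientation: [-2.159, -2.243, 0.066]
contact_force: [-0.3, -0.7, -0.9]
grip_width: 0.0191
t 8.23 tip slot mm [ -7.92  -0.18 -12.62] yawerr(turn) -0.41 tilt(slot) -0.0094 0.0499 shift cm [-0.    0.01  0.54] F slot [-0.65  0.32 -0.92] w 0.0191
clock: 8.48
tcp_pos: [0.5462, 0.1207, 0.1102]
orientation: [-2.159, -2.243, 0.065]
contact_force: [0.3, 0.9, 0.2]
grip_width: 0.0192
t 8.48 tip slot mm [ -7.51  -0.14 -19.31] yawerr(turn) -0.42 tilt(slot) -0.0088 0.0495 shift cm [-0.05 -0.02 -0.13] F slot [ 0.93 -0.33  0.16] w 0.0192
```

```bash
python3 -m pendant '0.2 0 -0.1 0;0.3 0 0 0;0 0 0 0;0 0 0 0'
python3 -c "
from h import *
tip(10,0,-18)"
```

```text
clock: 8.82
tcp_pos: [0.546, 0.1259, 0.1112]
orientation: [-2.16, -2.243, 0.066]
contact_force: [-0.2, 0.2, -1.8]
grip_width: 0.0195
t 8.82 tip slot mm [ -2.3   -0.21 -18.32] yawerr(turn) -0.42 tilt(slot) -0.0092 0.0497 shift cm [ 1.23 -0.03 -0.04] F slot [ 0.23  0.15 -1.75] w 0.0195
```

```bash
python3 -m pendant '0.3 0 0 0;0.3 0 0 0;0 0 0 0;0 0 0 0'
python3 -c "
from h import *
tip(10,0,-18)"
python3 -m pendant '0.3 0 0 0;0.3 0 0 0;0 0 0 0;0 0 0 0'
python3 -c "
from h import *
tip(10,0,-18)"
```

```text
clock: 9.15
tcp_pos: [0.5457, 0.131, 0.1111]
orientation: [-2.161, -2.243, 0.068]
contact_force: [0.8, -1.1, -1.2]
grip_width: 0.0194
t 9.15 tip slot mm [  2.68  -0.12 -18.43] yawerr(turn) -0.46 tilt(slot) -0.0112 0.0500 shift cm [ 0.73 -0.02 -0.05] F slot [-1.11 -0.72 -1.24] w 0.0194
clock: 9.48
tcp_pos: [0.5454, 0.1358, 0.1108]
orientation: [-2.163, -2.242, 0.071]
contact_force: [-0.1, -2.4, -0.2]
grip_width: 0.0194
t 9.48 tip slot mm [  7.39   0.04 -18.7 ] yawerr(turn) -0.53 tilt(slot) -0.0132 0.0506 shift cm [ 0.26 -0.   -0.07] F slot [-2.42  0.25 -0.21] w 0.0194
```

```bash
python3 -m pendant '0.3 0 0 0;0 0 0 0;0 0 0 0'
python3 -c "
from h import *
tip(10,0,-18)"
python3 -m pendant '-0.3 0 0 0;-0.1 0 -0.3 0;0 0 -0.6 0;0 0 -0.6 0;0 0 -0.3 0;0 0 0 0'
python3 -c "
from h import *
tip(-12,0,-3)"
```

```text
clock: 9.73
tcp_pos: [0.5453, 0.1389, 0.1109]
orientation: [-2.163, -2.242, 0.072]
contact_force: [0.2, -2.5, -0.7]
grip_width: 0.0193
t 9.73 tip slot mm [ 10.5    0.05 -18.67] yawerr(turn) -0.54 tilt(slot) -0.0134 0.0507 shift cm [-0.05  0.   -0.07] F slot [-2.53 -0.13 -0.69] w 0.0193
clock: 10.23
tcp_pos: [0.5467, 0.1377, 0.1314]
orientation: [-2.161, -2.242, 0.066]
contact_force: [0.1, 0.3, -1.7]
grip_width: 0.0195
t 10.23 tip slot mm [ 9.37 -1.38  1.83] yawerr(turn) -0.46 tilt(slot) -0.0098 0.0495 shift cm [-2.13 -0.1   0.51] F slot [ 0.32 -0.07 -1.65] w 0.0195
```

```bash
python3 -m pendant '-1 -0.1 0 0;-0.9 0 0 0;-0.2 0 0 0;0 0 0 0;0 0 0 0'
python3 - <<'E'
from h import *
tip(-12,0,-18)
c=grab('wrist')
cv2.imwrite('pics/w6z.png',cv2.resize(c['img'][130:280,220:420,::-1],None,fx=4,fy=4,interpolation=cv2.INTER_CUBIC))
E
```

```text
clock: 10.65
tcp_pos: [0.5466, 0.1138, 0.1322]
orientation: [-2.162, -2.242, 0.065]
contact_force: [-0.4, 1.1, -0.5]
grip_width: 0.0196
t 10.65 tip slot mm [-14.48  -0.22   2.64] yawerr(turn) -0.51 tilt(slot) -0.0095 0.0486 shift cm [0.27 0.08 2.06] F slot [ 1.1   0.32 -0.52] w 0.0196
```

View pics/w6z.png

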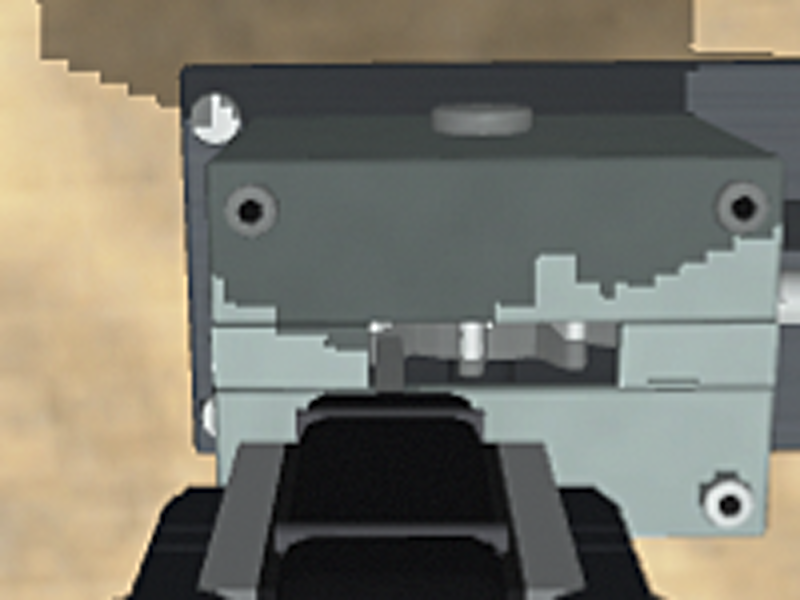

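```bash
python3 -m pendant '0.35 0 0.5 0;0 0 0.6 0;0 0 0.5 0;0 0 0.4 0;0 0 0 0'
python3 -c "
from h import *
tip(-11,0,-18)"
```

```text
clock: 11.12
tcp_pos: [0.5448, 0.1186, 0.1093]
orientation: [-2.159, -2.243, 0.066]
contact_force: [0.0, -0.3, -0.5]
grip_width: 0.0195
t 11.12 tip slot mm [ -9.57   1.41 -20.29] yawerr(turn) -0.41 tilt(slot) -0.0094 0.0499 shift cm [-0.14  0.13 -0.23] F slot [-0.27  0.   -0.47] w 0.0195
```

```bash
python3 -m pendant '0 0.15 -0.2 0;0.3 0 0 0;0.3 0 0 0;0 0 0 0;0 0 0 0'
python3 -c "
from h import *
tip(10,0,-18)"
python3 -m pendant '0.3 0 0 0;0.2 0 0 0;0 0 0 0;0 0 0 0'
python3 -c "
from h import *
tip(10,0,-18)"
```

```text
clock: 11.53
tcp_pos: [0.5459, 0.1245, 0.1107]
orientation: [-2.159, -2.243, 0.07]
contact_force: [-0.8, -1.1, -1.2]
grip_width: 0.0193
t 11.53 tip slot mm [ -3.87   0.15 -18.81] yawerr(turn) -0.41 tilt(slot) -0.0111 0.0515 shift cm [ 1.39  0.   -0.1 ] F slot [-1.06  0.89 -1.19] w 0.0193
clock: 11.87
tcp_pos: [0.5457, 0.1284, 0.1109]
orientation: [-2.161, -2.243, 0.072]
contact_force: [-0.6, -1.9, -1.6]
grip_width: 0.0197
t 11.87 tip slot mm [ -0.03   0.15 -18.61] yawerr(turn) -0.46 tilt(slot) -0.0127 0.0515 shift cm [ 1.    0.   -0.07] F slot [-1.89  0.7  -1.62] w 0.0197
```

```bash
python3 -m pendant '0.2 0 0 0;0.2 0 0 0;0 0 0 0;0 0 0 0'
python3 -c "
from h import *
tip(10,0,-18)"
python3 -m pendant '0.2 0 0 0;0.1 0 0 0;0 0 0 0;0 0 0 0'
python3 -c "
from h import *
tip(10,0,-18)"
python3 -m pendant '0.2 0 0 0;0.1 0 0 0;0 0 0 0;0 0 0 0'
python3 -c "
from h import *
tip(10,0,-18)"
```

```text
clock: 12.2
tcp_pos: [0.5455, 0.1318, 0.1107]
orientation: [-2.163, -2.242, 0.073]
contact_force: [-0.1, -3.1, -1.0]
grip_width: 0.0195
t 12.20 tip slot mm [  3.35   0.15 -18.85] yawerr(turn) -0.50 tilt(slot) -0.0138 0.0516 shift cm [ 0.66  0.   -0.09] F slot [-3.06  0.23 -1.05] w 0.0195
clock: 12.53
tcp_pos: [0.5454, 0.1345, 0.1105]
orientation: [-2.163, -2.242, 0.074]
contact_force: [0.6, -2.3, -0.9]
grip_width: 0.0194
t 12.53 tip slot mm [  6.03   0.18 -19.03] yawerr(turn) -0.52 tilt(slot) -0.0146 0.0518 shift cm [ 0.4   0.01 -0.11] F slot [-2.3  -0.48 -0.87] w 0.0194
clock: 12.87
tcp_pos: [0.5453, 0.1376, 0.1105]
orientation: [-2.163, -2.242, 0.075]
contact_force: [0.9, -3.3, -1.2]
grip_width: 0.0194
t 12.87 tip slot mm [  9.09   0.15 -19.05] yawerr(turn) -0.52 tilt(slot) -0.0148 0.0518 shift cm [ 0.09  0.01 -0.11] F slot [-3.35 -0.7  -1.23] w 0.0194
```

```bash
python3 -m pendant '-0.3 0 0 0;-0.2 0.1 -0.3 0;0 0.1 -0.6 0;0 0 -0.6 0;0 0 -0.4 0;0 0 0 0'
python3 -c "
from h import *
tip(-12,0,2)"
python3 -m pendant '-0.8 -0.1 0 0;-0.8 0 0 0;-0.2 0 0 0;0 0 0 0;0 0 0 0'
python3 - <<'E'
from h import *
tip(-12,0,-18)
c=grab('wrist')
cv2.imwrite('pics/w7z.png',cv2.resize(c['img'][130:280,220:420,::-1],None,fx=4,fy=4,interpolation=cv2.INTER_CUBIC))
E
```

```text
clock: 13.37
tcp_pos: [0.5495, 0.1364, 0.1323]
orientation: [-2.16, -2.243, 0.067]
contact_force: [-0.2, 0.2, 0.0]
grip_width: 0.0196
t 13.37 tip slot mm [ 7.96 -4.16  2.79] yawerr(turn) -0.42 tilt(slot) -0.0099 0.0495 shift cm [-2.   -0.4   0.12] F slot [0.23 0.19 0.  ] w 0.0196
clock: 13.78
tcp_pos: [0.5493, 0.1162, 0.1332]
orientation: [-2.161, -2.243, 0.065]
contact_force: [0.6, -0.4, -1.0]
grip_width: 0.0195
t 13.78 tip slot mm [-12.15  -3.04   3.66] yawerr(turn) -0.45 tilt(slot) -0.0093 0.0486 shift cm [ 0.03 -0.2   2.18] F slot [-0.42 -0.54 -0.98] w 0.0195
```

View pics/w7z.png

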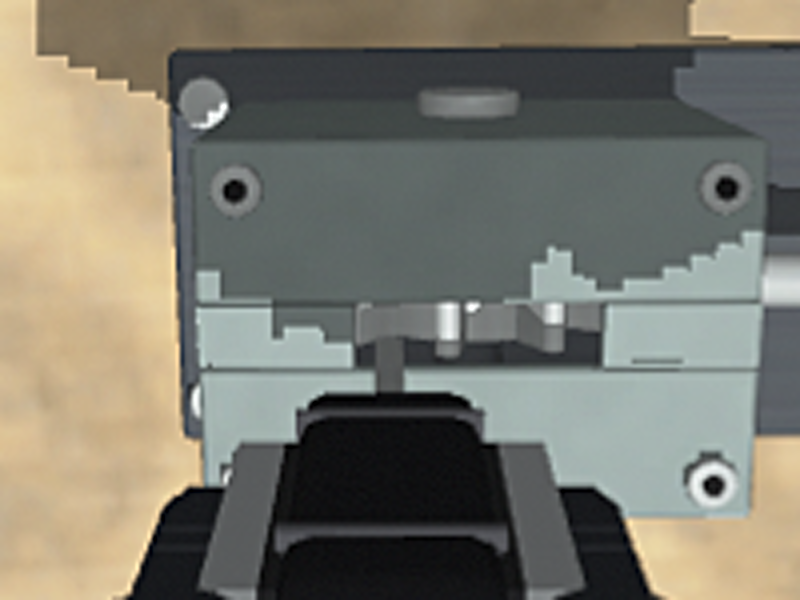

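```bash
python3 -m pendant '0 -0.3 0.3 0;0 0 0.5 0;0 0 0.5 0;0 0 0.4 0;0 0 0 0'
python3 -c "
from h import *
tip(-12,0,-18)"
```

```text
clock: 14.25
tcp_pos: [0.5449, 0.1167, 0.1141]
orientation: [-2.159, -2.244, 0.065]
contact_force: [1.3, 0.1, -0.8]
grip_width: 0.0193
t 14.25 tip slot mm [-11.48   1.29 -15.43] yawerr(turn) -0.39 tilt(slot) -0.0092 0.0486 shift cm [-0.05  0.14  0.25] F slot [ 0.03 -1.34 -0.77] w 0.0193
```

```bash
python3 -m pendant '0 0.13 0.2 0;0.2 0 0 0;0.2 0 0 0;0 0 0 0;0 0 0 0'
python3 -c "
from h import *
tip(10,0,-18)"
python3 -m pendant '0.2 0 0 0;0.2 0 0 0;0 0 0 0;0 0 0 0'
python3 -c "
from h import *
tip(10,0,-18)"
```

```text
clock: 14.67
tcp_pos: [0.5457, 0.1214, 0.1111]
orientation: [-2.158, -2.244, 0.067]
contact_force: [0.4, -1.2, -1.0]
grip_width: 0.0194
t 14.67 tip slot mm [ -6.8    0.37 -18.49] yawerr(turn) -0.35 tilt(slot) -0.0097 0.0501 shift cm [ 1.68  0.02 -0.07] F slot [-1.2  -0.39 -1.03] w 0.0194
clock: 15.0
tcp_pos: [0.5457, 0.1241, 0.1115]
orientation: [-2.16, -2.244, 0.069]
contact_force: [1.1, -1.0, -1.5]
grip_width: 0.0195
t 15.00 tip slot mm [ -4.22   0.28 -18.09] yawerr(turn) -0.41 tilt(slot) -0.0115 0.0500 shift cm [ 1.42  0.02 -0.03] F slot [-1.   -1.08 -1.47] w 0.0195
```

```bash
for i in 1; do :; done
python3 -m pendant '0.2 0 0 0;0.1 0 0 0;0 0 0 0;0 0 0 0' | grep force
python3 -c "
from h import *
tip(10,0,-18)"
python3 -m pendant '0.2 0 0 0;0.1 0 0 0;0 0 0 0;0 0 0 0' | grep force
python3 -c "
from h import *
tip(10,0,-18)"
python3 -m pendant '0.2 0 0 0;0.1 0 0 0;0 0 0 0;0 0 0 0' | grep force
python3 -c "
from h import *
tip(10,0,-18)"
```

```text
contact_force: [-0.1, -1.5, -0.9]
t 15.33 tip slot mm [ -1.94   0.27 -17.94] yawerr(turn) -0.45 tilt(slot) -0.0124 0.0500 shift cm [ 1.19  0.02 -0.01] F slot [-1.49  0.15 -0.9 ] w 0.0196
contact_force: [0.3, -2.6, 0.5]
t 15.67 tip slot mm [  0.31   0.27 -17.96] yawerr(turn) -0.48 tilt(slot) -0.0135 0.0502 shift cm [ 0.97  0.02 -0.01] F slot [-2.63 -0.18  0.48] w 0.0195
contact_force: [-0.0, -2.6, 0.7]
t 16.00 tip slot mm [  1.71   0.27 -18.04] yawerr(turn) -0.55 tilt(slot) -0.0154 0.0505 shift cm [ 0.83  0.02 -0.02] F slot [-2.55  0.15  0.75] w 0.0191
```

```bash
python3 -m pendant '0.1 0 0 0;0 0 0 0;0 0 0 0' | grep force
python3 -c "
from h import *
tip(10,0,-18)"
python3 -m pendant '0.1 0 0 0;0 0 0 0;0 0 0 0' | grep force
python3 -c "
from h import *
tip(10,0,-18)"
```

```text
contact_force: [0.4, -2.9, 1.5]
t 16.25 tip slot mm [  1.98   0.25 -18.07] yawerr(turn) -0.58 tilt(slot) -0.0162 0.0506 shift cm [ 0.8   0.02 -0.02] F slot [-2.94 -0.28  1.46] w 0.0196
contact_force: [-0.3, -3.6, 1.2]
t 16.50 tip slot mm [  2.24   0.26 -18.09] yawerr(turn) -0.60 tilt(slot) -0.0171 0.0507 shift cm [ 0.78  0.02 -0.02] F slot [-3.53  0.51  1.19] w 0.0193
```

```bash
python3 -m pendant '0.1 0 0 0' | grep force
python3 -c "
from h import *
tip(10,0,-18)"
python3 -m pendant '0.1 0 0 0' | grep force
python3 -c "
from h import *
tip(10,0,-18)"
python3 -m pendant '0.1 0 0 0' | grep force
python3 -c "
from h import *
tip(10,0,-18)"
```

```text
contact_force: [-0.3, -6.5, 0.8]
t 16.58 tip slot mm [  2.53   0.25 -18.09] yawerr(turn) -0.62 tilt(slot) -0.0179 0.0508 shift cm [ 0.75  0.02 -0.02] F slot [-6.48  0.58  0.76] w 0.0192
contact_force: [0.4, -6.4, 1.2]
t 16.67 tip slot mm [  2.64   0.3  -18.14] yawerr(turn) -0.64 tilt(slot) -0.0189 0.0510 shift cm [ 0.74  0.02 -0.03] F slot [-6.45 -0.13  1.23] w 0.0197
contact_force: [1.5, -5.6, 0.6]
t 16.75 tip slot mm [  2.62   0.27 -18.14] yawerr(turn) -0.67 tilt(slot) -0.0201 0.0511 shift cm [ 0.74  0.02 -0.03] F slot [-5.68 -1.24  0.62] w 0.0191
```

```bash
python3 -m pendant '0.13 0 0 0' | grep force
python3 -c "
from h import *
tip(10,0,-18)"
python3 -m pendant '0.13 0 0 0' | grep force
python3 -c "
from h import *
tip(10,0,-18)"
```

```text
contact_force: [0.5, -6.7, 0.5]
t 16.83 tip slot mm [  2.75   0.28 -18.14] yawerr(turn) -0.70 tilt(slot) -0.0214 0.0512 shift cm [ 0.72  0.02 -0.03] F slot [-6.76 -0.16  0.47] w 0.0189
contact_force: [0.5, -6.5, 1.0]
t 16.92 tip slot mm [  2.77   0.27 -18.14] yawerr(turn) -0.74 tilt(slot) -0.0229 0.0514 shift cm [ 0.72  0.02 -0.03] F slot [-6.51 -0.19  0.95] w 0.0193
```

```bash
python3 -m pendant '0.16 0 0 0' | grep force
python3 -c "
from h import *
tip(10,0,-18)"
python3 -m pendant '0.16 0 0 0' | grep force
python3 -c "
from h import *
tip(10,0,-18)"
```

```text
contact_force: [-0.7, -6.9, 0.6]
t 17.00 tip slot mm [  2.97   0.24 -18.13] yawerr(turn) -0.79 tilt(slot) -0.0244 0.0516 shift cm [ 0.7   0.01 -0.03] F slot [-6.84  1.04  0.57] w 0.0196
contact_force: [0.4, -6.0, 1.9]
t 17.08 tip slot mm [  3.07   0.25 -18.15] yawerr(turn) -0.83 tilt(slot) -0.0260 0.0518 shift cm [ 0.69  0.01 -0.03] F slot [-6.01 -0.1   1.88] w 0.0193
```

```bash
python3 -m pendant '-0.2 0 0 0;-0.2 0 0 0;0 0 -0.3 0;0 0.1 -0.6 0;0 0 -0.6 0;0 0 -1 0;0 0 -1.5 0;0 0 -2 0'
python3 -c "
from h import *
tip(0,0,40)"
python3 -m pendant '0 0 -2 0;0 0 -2 0;0 0 -1 0;0 0 0 0'
python3 - <<'E'
from h import *
tip(0,0,90);go([.437,-.0745,.24],18.2)
c=grab('wrist','w8.png')
E
```

```text
clock: 17.75
tcp_pos: [0.5471, 0.1356, 0.1723]
orientation: [-2.165, -2.241, 0.088]
contact_force: [0.4, 0.9, -1.2]
grip_width: 0.0194
t 17.75 tip slot mm [ 6.61 -1.22 42.75] yawerr(turn) -0.59 tilt(slot) -0.0212 0.0575 shift cm [-0.66 -0.1   0.3 ] F slot [ 0.83 -0.4  -1.16] w 0.0194
clock: 18.08
tcp_pos: [0.5525, 0.1398, 0.2322]
orientation: [-2.165, -2.245, 0.072]
contact_force: [1.2, -0.1, -1.3]
grip_width: 0.0193
t 18.08 tip slot mm [ 10.93  -7.38 102.6 ] yawerr(turn) -0.49 tilt(slot) -0.0157 0.0484 shift cm [-1.08 -0.67  1.31] F slot [-0.14 -1.2  -1.34] w 0.0193
t 18.08 tcp [0.5525 0.1398 0.2322] yaw 92.11 tilt [-0.0476 -0.0179] shift cm [-21.   -12.34   0.15] turn 73.91 F [ 1.2  -0.09 -1.34] w 0.0193 q [-0.63  0.34  0.35  1.79 -0.13  1.08  1.37]
```

View pics/w8.png

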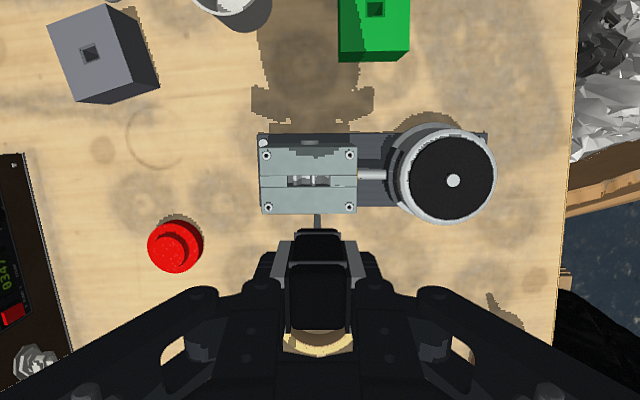

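Run:
```python
from h import *
a=cv2.imread('pics/w8.png')[100:250,340:520]
cv2.imwrite('pics/w8z.png',cv2.resize(a,None,fx=4,fy=4,interpolation=cv2.INTER_CUBIC))
```

```text
(no output)
```

View pics/w8z.png

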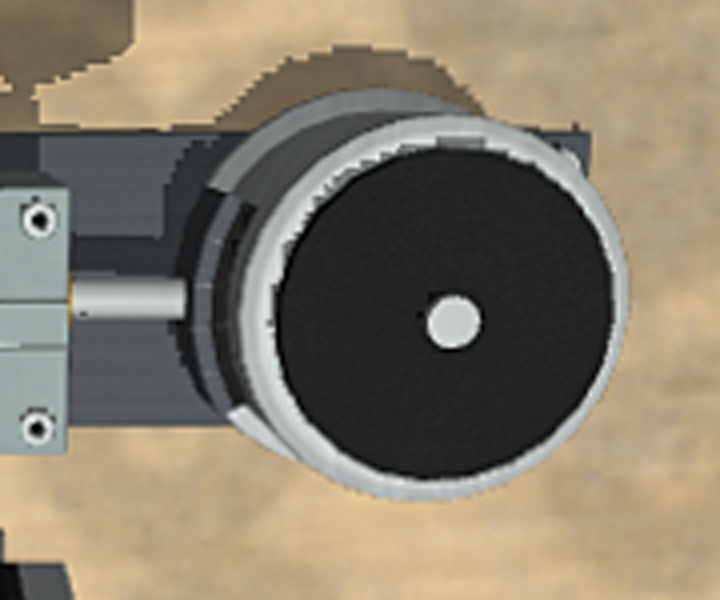

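```bash
python3 -m pendant '-2.1 -1.2 0 7;-2.2 -1 0 7;-2.3 -0.7 0 7;-2.4 -0.4 0 7;-2.4 -0.1 0 7;-2.4 0.2 0 7;-2.3 0.5 0 7;-2.3 0.8 0 7'
python3 -c "
from h import *
go([.437,-.0745,.24],18.2)"
```

```text
clock: 18.8
tcp_pos: [0.4528, -0.0285, 0.2309]
orientation: [-2.993, -0.949, 0.095]
contact_force: [1.1, -0.4, -2.0]
grip_width: 0.019
t 18.80 tcp [ 0.4528 -0.0285  0.2309] yaw 35.21 tilt [-0.0577 -0.0181] shift cm [-3.99  2.84 -0.74] turn 17.01 F [ 1.08 -0.4  -2.04] w 0.019 q [-0.62  0.15  0.6   2.06 -0.08  1.02  0.63]
```

```bash
python3 -m pendant '-2 1.2 0 7;-1.5 1.8 0 7;-0.5 0.2 0 3.5;0 0 0 0;0 0 0 0'
cat >> h.py <<'E'
def rest(P,yaw=18.2,tp=TIP):
    o=r.get_obs();M=Rn.from_rotvec(o['orientation']).as_matrix();p=o['tcp_pos']+M@tp
    print('tip',np.round(p,4),'tip shift cm',np.round(M.T@(np.array(P)-p)*100,2));go(P,yaw)
E
python3 - <<'E'
from h import *
rest([.437,-.074,.06])
c=grab('wrist','w9.png')
cv2.imwrite('pics/w9z.png',cv2.resize(c['img'][120:270,220:420,::-1],None,fx=4,fy=4,interpolation=cv2.INTER_CUBIC))
E
```

```text
clock: 19.22
tcp_pos: [0.4265, -0.0826, 0.2285]
orientation: [3.1, 0.449, -0.107]
contact_force: [0.3, 0.0, -0.8]
grip_width: 0.0191
tip [ 0.423 -0.084  0.173] tip shift cm [ 2.4  -0.54 11.17]
t 19.22 tcp [ 0.4265 -0.0826  0.2285] yaw 16.50 tilt [-0.0664 -0.0176] shift cm [ 2.4  -0.49 16.73] turn -1.7 F [ 0.3   0.04 -0.84] w 0.0191 q [-0.59  0.12  0.68  2.1  -0.06  1.02  0.41]
```

View pics/w9z.png

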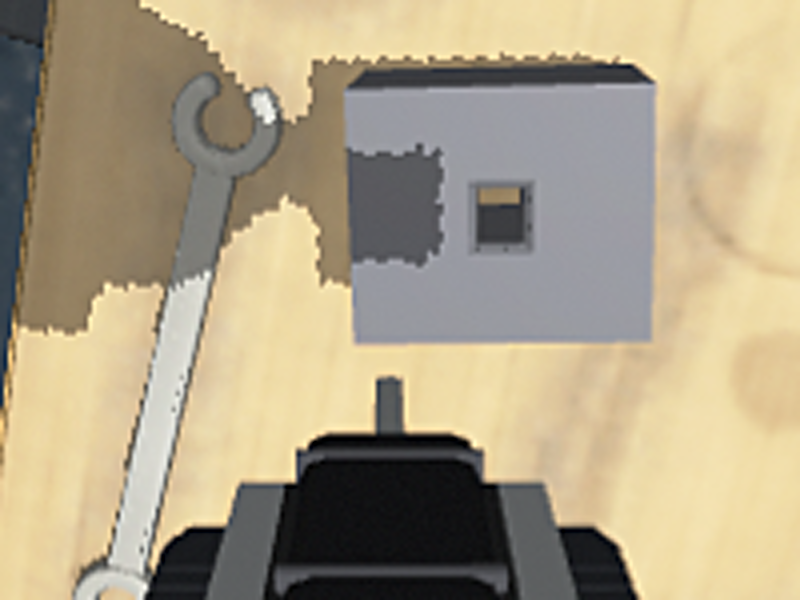

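```bash
python3 -m pendant '1.3 -0.3 1 -1;1 -0.2 1 -0.7;0.1 0 2 0;0 0 2 0;0 0 0 0;0 0 0 0'
python3 - <<'E'
from h import *
rest([.437,-.074,.06])
E
```

```text
clock: 19.77
tcp_pos: [0.4478, -0.065, 0.1636]
orientation: [3.088, 0.532, -0.107]
contact_force: [0.7, -0.9, -0.3]
grip_width: 0.0191
tip [ 0.4443 -0.0664  0.1081] tip shift cm [-0.61  0.5   4.86]
t 19.77 tcp [ 0.4478 -0.065   0.1636] yaw 19.56 tilt [-0.0659 -0.0174] shift cm [-0.61  0.55 10.42] turn 1.36 F [ 0.74 -0.88 -0.26] w 0.0191 q [-0.55  0.27  0.64  2.13 -0.18  0.87  0.54]
```

```bash
python3 -m pendant '-0.5 0.4 1 1.2;-0.2 0.1 1 0;0 0 1.2 0;0 0 0.5 0;0 0 0 0;0 0 0 0'
python3 - <<'E'
from h import *
rest([.437,-.074,.06])
c=grab('wrist','w10.png')
cv2.imwrite('pics/w10z.png',cv2.resize(c['img'][130:280,220:420,::-1],None,fx=4,fy=4,interpolation=cv2.INTER_CUBIC))
E
```

```text
clock: 20.27
tcp_pos: [0.4415, -0.0728, 0.1265]
orientation: [3.093, 0.502, -0.1]
contact_force: [0.3, 0.1, -1.4]
grip_width: 0.0194
tip [ 0.4382 -0.0742  0.071 ] tip shift cm [-0.03 -0.05  1.11]
t 20.27 tcp [ 0.4415 -0.0728  0.1265] yaw 18.43 tilt [-0.0621 -0.0166] shift cm [-0.03 -0.    6.67] turn 0.23 F [ 0.25  0.15 -1.42] w 0.0194 q [-0.51  0.32  0.62  2.17 -0.23  0.78  0.59]
```

View pics/w10z.png

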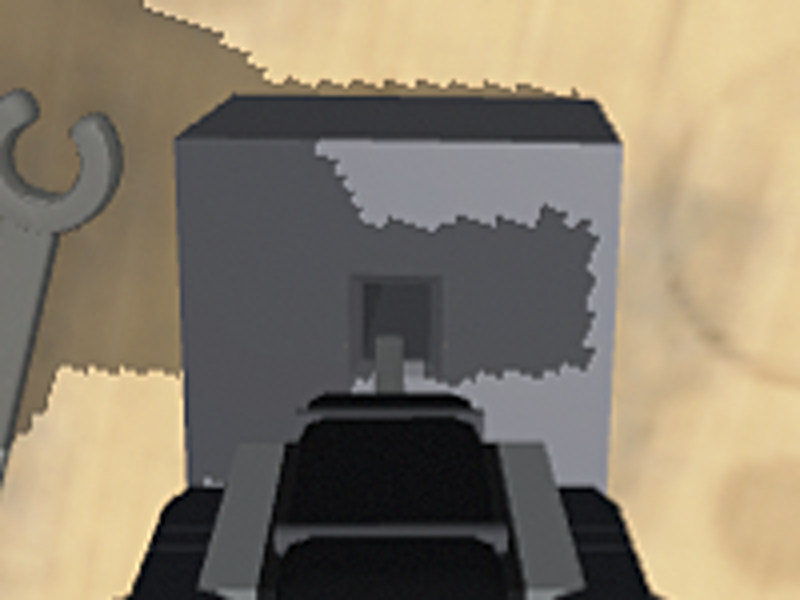

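```bash
python3 -m pendant '0.1 0 0.6 0.2;0 0 0.8 0;0 0 0.5 0;0 0 0 0'
python3 - <<'E'
from h import *
rest([.437,-.074,.01])
E
```

```text
clock: 20.65
tcp_pos: [0.4429, -0.0726, 0.1073]
orientation: [3.094, 0.497, -0.093]
contact_force: [-0.1, 0.4, -0.6]
grip_width: 0.0193
tip [ 0.4399 -0.0739  0.0518] tip shift cm [-0.02 -0.07  4.19]
t 20.65 tcp [ 0.4429 -0.0726  0.1073] yaw 18.24 tilt [-0.0579 -0.0157] shift cm [-0.02 -0.02  9.75] turn 0.04 F [-0.1   0.43 -0.63] w 0.0193 q [-0.48  0.36  0.6   2.18 -0.27  0.73  0.61]
```

```bash
python3 -m pendant '-0.15 -0.05 0.4 0;0 0 0.7 0;0 0 0.7 0;0 0 0 0'
python3 - <<'E'
from h import *
rest([.4355,-.074,.01])
E
python3 -m pendant '0 0 0.7 0;0 0 0.7 0;0 0 0 0'
python3 - <<'E'
from h import *
rest([.4355,-.074,.01])
E
```

```text
clock: 20.98
tcp_pos: [0.44, -0.0728, 0.0874]
orientation: [3.094, 0.497, -0.094]
contact_force: [0.4, 0.3, -1.7]
grip_width: 0.0194
tip [ 0.4369 -0.0741  0.0319] tip shift cm [ 0.   -0.05  2.2 ]
t 20.98 tcp [ 0.44   -0.0728  0.0874] yaw 18.26 tilt [-0.0581 -0.0158] shift cm [0.   0.   7.76] turn 0.06 F [ 0.45  0.28 -1.69] w 0.0194 q [-0.46  0.39  0.57  2.2  -0.3   0.69  0.64]
clock: 21.23
tcp_pos: [0.439, -0.0731, 0.0718]
orientation: [3.094, 0.497, -0.094]
contact_force: [0.1, 0.6, -1.1]
grip_width: 0.0191
tip [ 0.4359 -0.0745  0.0163] tip shift cm [ 0.01 -0.05  0.63]
t 21.23 tcp [ 0.439  -0.0731  0.0718] yaw 18.25 tilt [-0.0584 -0.0159] shift cm [ 0.01 -0.    6.19] turn 0.05 F [ 0.08  0.63 -1.14] w 0.0191 q [-0.44  0.42  0.55  2.21 -0.33  0.65  0.67]
```

```bash
python3 -m pendant '0 0 0.3 0;0 0 0.1 0;0 0 0 0'
python3 - <<'E'
from h import *
rest([.4355,-.074,.01])
E
python3 -m pendant '0 0 0.1 0;0 0 0.1 0'
python3 - <<'E'
from h import *
rest([.4355,-.074,.01])
E
```

```text
clock: 21.48
tcp_pos: [0.4386, -0.0733, 0.0669]
orientation: [3.094, 0.497, -0.096]
contact_force: [0.4, -0.4, -0.5]
grip_width: 0.0193
tip [ 0.4354 -0.0747  0.0114] tip shift cm [ 0.04 -0.06  0.14]
t 21.48 tcp [ 0.4386 -0.0733  0.0669] yaw 18.24 tilt [-0.0593 -0.0162] shift cm [ 0.04 -0.01  5.7 ] turn 0.04 F [ 0.44 -0.42 -0.51] w 0.0193 q [-0.43  0.43  0.54  2.21 -0.34  0.64  0.67]
clock: 21.65
tcp_pos: [0.4387, -0.0734, 0.0657]
orientation: [3.095, 0.496, -0.095]
contact_force: [-6.4, 1.3, 26.6]
grip_width: 0.0196
tip [ 0.4356 -0.0748  0.0102] tip shift cm [ 0.02 -0.08  0.02]
t 21.65 tcp [ 0.4387 -0.0734  0.0657] yaw 18.23 tilt [-0.0592 -0.0153] shift cm [ 0.02 -0.03  5.58] turn 0.03 F [-6.44  1.29 26.64] w 0.0196 q [-0.43  0.43  0.54  2.21 -0.34  0.64  0.68]
```

```bash
python3 -m pendant '0 0 -0.02 0;0 0 0 0' - 20
python3 -m pendant '0 0 0 0;0 0 0 0;0 0 0 0;0 0 0 0;0 0 0 0;0 0 0 0;0 0 0 0' 0
python3 - <<'E'
from h import *
rest([.4355,-.074,.01])
c=grab('wrist','w11.png')
E
```

```text
clock: 21.82
tcp_pos: [0.4392, -0.0735, 0.0667]
orientation: [3.095, 0.496, -0.093]
contact_force: [0.8, 0.3, -0.2]
grip_width: 0.0192
clock: 22.4
tcp_pos: [0.44, -0.0734, 0.067]
orientation: [3.095, 0.496, -0.091]
contact_force: [0.7, -0.3, 0.2]
grip_width: 0.0851
tip [ 0.437  -0.0747  0.0115] tip shift cm [-0.11 -0.11  0.15]
t 22.40 tcp [ 0.44   -0.0734  0.067 ] yaw 18.23 tilt [-0.0563 -0.0148] shift cm [-0.11 -0.06  5.71] turn 0.03 F [ 0.68 -0.34  0.16] w 0.0851 q [-0.43  0.43  0.54  2.21 -0.34  0.64  0.68]
```

View pics/w11.png

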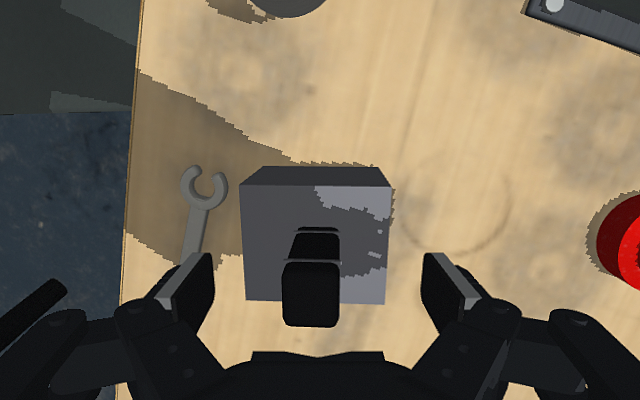

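Released; the handle (≈ 312,290) stands between the open jaws, clear of both pads. Now retreat straight up and check.

```bash
python3 -m pendant '0 0 -1 0;0 0 -2 0;0 0 -3 0;0 0 -3 0;0 0 -3 0;0 0 -3 0;0 0 0 0;0 0 0 0'
python3 - <<'E'
from h import *
go([.438,-.0732,.064],18.2)
c=grab('wrist');save(c,'w12.npz')
cv2.imwrite('pics/w12z.png',cv2.resize(c['img'][110:260,240:420,::-1],None,fx=4,fy=4,interpolation=cv2.INTER_CUBIC))
s=grab('scene','s12.png');cv2.imwrite('pics/s12z.png',cv2.resize(s['img'][160:400,220:460,::-1],None,fx=2.5,fy=2.5,interpolation=cv2.INTER_CUBIC))
E
```

```text
clock: 23.12
tcp_pos: [0.4472, -0.0728, 0.2267]
orientation: [3.095, 0.491, -0.097]
contact_force: [-0.5, 0.6, -1.0]
grip_width: 0.0855
t 23.12 tcp [ 0.4472 -0.0728  0.2267] yaw 18.02 tilt [-0.06  -0.016] shift cm [ 0.12 -0.19 16.29] turn -0.18 F [-0.48  0.61 -0.98] w 0.0855 q [-0.6   0.16  0.69  2.07 -0.09  1.01  0.45]
```

View pics/w12z.png

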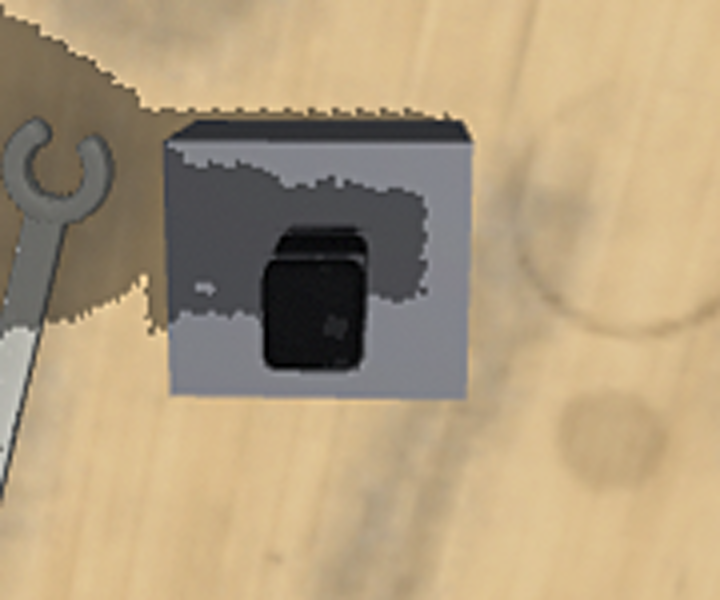

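View pics/s12z.png

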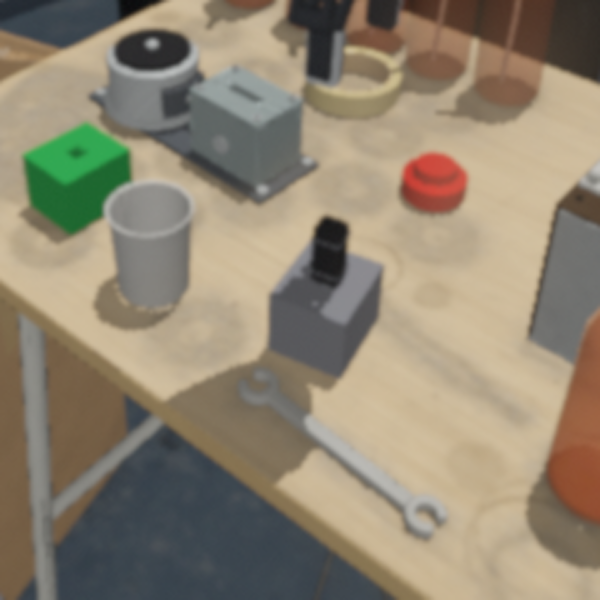

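Run:
```python
from h import *
c=load('w12.npz')
px=lambda u,v:(240+(u+.5)/4-.5,110+(v+.5)/4-.5)
Q=[onz(c,px(*p),.105) for p in [(264,256),(367,256),(362,370),(265,370)]];m=np.mean(Q,0)
print('handle top',m,np.linalg.norm(Q[1]-Q[0]),np.linalg.norm(Q[2]-Q[1]),np.linalg.norm(Q[3]-Q[2]))
P=[onz(c,px(*p),.055) for p in [(165,142),(473,142),(467,398),(171,395)]];b=np.mean(P,0);print('block',b)
print('base back edge mid',onz(c,px(322,229),.055), np.linalg.norm(onz(c,px(367,229),.055)-onz(c,px(277,229),.055)))
u=np.array([np.cos(np.radians(18.2)),np.sin(np.radians(18.2))]);print('off x',(m-b)[:2]@u,'y',(m-b)[:2]@[u[1],-u[0]])
print(('base off x',(onz(c,px(322,229),.055)-b)[:2]@u),(onz(c,px(322,229),.055)-b)[:2]@[u[1],-u[0]])
```

```text
handle top [ 0.43988814 -0.07174607  0.105     ] 0.019903951848461186 0.022773825271320106 0.019156453997646972
block [ 0.43843669 -0.07408439  0.055     ]
base back edge mid [ 0.43618395 -0.06426051  0.055     ] 0.020567445311959063
off x 0.0021091731207830314 y -0.0017680010943673227
('base off x', np.float64(0.000928291569908345)) -0.010036016362137702
```

Run:
```python
from h import *
u=np.array([np.cos(np.radians(18.2)),np.sin(np.radians(18.2)),0]);v=np.array([u[1],-u[0],0])
o=[]
for n,ctr in(('s0',np.array([.4378,-.0735,0])),('s12',np.array([.4393,-.0733,0]))):
    c=load('scene0.npz')
    img=c['img'][:,:,::-1].copy() if n=='s0' else cv2.imread('pics/s12.png')
    x0,y0=325,240;k=6
    im=cv2.resize(img[y0:y0+75,x0:x0+60],None,fx=k,fy=k,interpolation=cv2.INTER_CUBIC)
    for a,b in((1,1),(1,-1),(-1,1),(-1,-1)):
        q=[proj(c,ctr+u*a*.01+v*b*.011+[0,0,z])[0] for z in(.055,.105)]
        q=[tuple(int(w) for w in ((p-[x0,y0]+.5)*k-.5)) for p in q];cv2.line(im,q[0],q[1],(0,255,0),1)
    o.append(im)
cv2.imwrite('pics/cmp.png',np.hstack(o))
```

```text
(no output)
```

View pics/cmp.png

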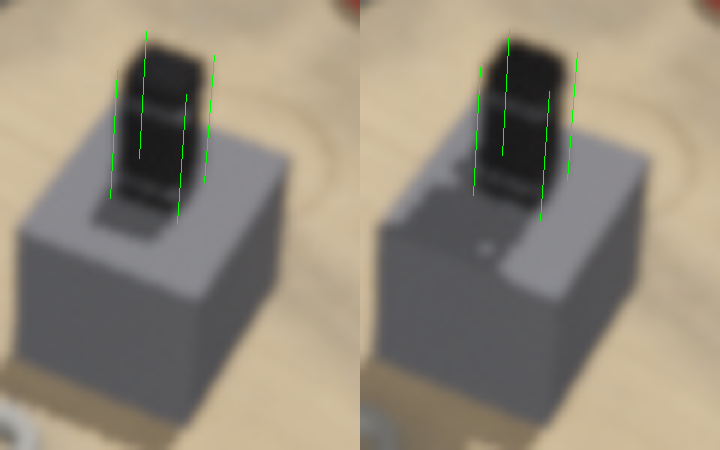

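```bash
python3 -c "
from h import *
print(r.hand_in())"
```

```text
the job is handed in; nothing more can be done
None
```

The brake is adjusted and the tool is back in its rest block. I handed the job in at about 23 s of the 72 s allowed.

- **Adjustment:** I pushed the star wheel with three strokes through the slot. The force was about 2–3 N while the shoe was free, then rose to about 6.5 N on the last stroke (highest reading 6.9 N). That is inside the 5–9 N firm band, and I stopped there. The forces were read only at the ends of moves, so a brief higher peak could have gone unseen. The wrist picture afterwards showed the shoe against the drum.
- **Tool:** The arm's wrist had drifted about 3.5° off vertical by the time I put the tool back. The edge of the handle touched the block with about 27 N for a moment before I let go.
- **Last checks:** In the scene picture the handle looks as upright as at the start. My wrist-camera estimate did not fully agree: it put the handle about 2 mm further along the hole's x than at first. It also put its top about 1 mm off its base along x and up to 3 mm across. I took most of that as measuring error, since the across reading of the handle's top was the same before I took the tool.
- **Surroundings:** The cup, cap, tape and spanner looked unmoved in the last scene picture, by eye only. The gripper was empty and clear of everything at hand-in.

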